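# Pack the smoker's puck magazine

## Task

Load the two wood pucks from the sheet pan into the upright smoker magazine, lying flat one on the other, and ram them down with the tamper until they bottom out, finishing with a firm push of a kilo or more. Then stand the tamper upright on the grilling plank again and let go. Leave everything else where it is.

Things in the scene. Friction and masses are not known exactly. Their poses are not given: they have to be found in the camera images.
- magazine: Puck magazine of a barbecue smoker: an upright steel tube, 56 mm across and closed at the bottom, on a black suction foot (108 mm across) with a small red lever, locked to the island; it cannot move. Origin: on the tube's axis at the underside of the foot, on the island top; z up along the tube. With both pucks home their centres are 27 and 49 mm above the origin.
- mag_mouth (a point): Centre of the magazine's flared mouth, level with its lip, 130 mm above the island. The flare is 69 mm across outside, about 63 mm inside, and narrows over 9 mm to a straight bore 50 mm wide. With both pucks home the top of the upper one is 70 mm below this point.
- mag_floor (a point): Centre of the flat floor of the bore, 114 mm below the lip. Three brass leaf springs in the bore wall, leaning inwards towards the bottom, grip the lowest puck by friction: a dropped puck catches with its underside some 40 mm above the floor and stays until pushed, which takes 3 to 6 N. A puck above it is not gripped and rests on it.
- puck_a_mid (a point): One of two brown pucks of pressed wood, 47 mm in diameter, 22 mm thick, about 42 g, lying flat on the sheet pan. Point: the centre of the puck; z is its axis. The two are alike and may go in in either order.
- puck_b_mid (a point): The other puck, alike.
- tamper_mid (a point): Tamper standing upright on the plank, 150 mm tall, about 220 g: flat round steel foot 42 mm in diameter, 14 mm thick; wooden shaft 18 mm in diameter; at the top a dark cylindrical knob 30 mm in diameter, from 110 to 150 mm above the underside of the foot. Point: on its axis half-way up, 75 mm above the underside; z up along the tamper.
- plank_mid (a point): Wooden grilling plank, 280 x 120 x 11 mm, lying flat in the sheet pan. Point: its centre, half-way through its thickness (its top is 5.5 mm above); x along its 280 mm length, y along its 120 mm width.
- pan: Half-sheet aluminium pan, 330 (x) by 460 mm (y), rim 25 mm high, fixed. It carries the plank, pucks, tongs, salt jar and dishes. Origin: centre of its underside; the pan's floor is 3 mm above.
- salt_jar: Bystander: round glass salt jar with a steel flip lid, 60 mm in diameter, 55 mm high, on the pan. Origin: centre of its underside.
- dish_stack: Bystander: stack of three small ceramic dipping dishes, 74 mm in diameter, 44 mm high, on the pan. Origin: centre of its underside.
- tongs: Bystander: short steel tongs lying on the pan, 215 mm long along x, 35 mm wide, 12 mm high. Origin: about the middle, at the underside.
- oil: Bystander: green oil bottle, 60 mm in diameter, 190 mm high, right side of the island. Origin: centre of its underside.
- pepper_mill: Bystander: dark wooden pepper mill, 54 mm in diameter, 158 mm high, right side of the island. Origin: centre of its underside.
Not all that is in view belongs to the job. What is shaped like the part that bears tamper_mid but blue or red is not meant.

How it is judged (in metres and radians):
On the way, in this order (a step that is already met when the one before it is completed fails the run):
1. both pucks are in the magazine (horizontal distance between each of puck_a_mid, puck_b_mid and magazine below 0.008 m and z of each of puck_a_mid, puck_b_mid in the frame of magazine below 0.13 m), for 0.2 s.
2. the tamper presses the pucks, bottomed out, with more than 8 N (z of each of puck_a_mid, puck_b_mid in the frame of magazine below 0.052 m and horizontal distance between each of puck_a_mid, puck_b_mid and magazine below 0.006 m and (contact force between tamper and puck_a above 8 N or contact force between tamper and puck_b above 8 N)), for 0.05 s.
At the end, for the whole second after the job is handed in: Both pucks lie flat (within 0.1 rad) at the bottom of the magazine, one on the other, each within 3 mm of its home height or lower and 6 mm of the axis; the tamper stands upright (within 0.08 rad) on the plank's top, its axis within the plank's outline; all at rest (z of each of puck_a_mid, puck_b_mid in the frame of magazine below 0.052 m and horizontal distance between each of puck_a_mid, puck_b_mid and magazine below 0.006 m and angle between each of puck_a_mid, puck_b_mid's own z axis and vertical below 0.1 rad and angle between tamper_mid's own z axis and vertical below 0.08 rad and x of tamper_mid in the frame of plank_mid between -0.14 and 0.14 m and y of tamper_mid in the frame of plank_mid between -0.06 and 0.06 m and z of tamper_mid in the frame of plank_mid between 0.0765 and 0.0845 m and linear speed of each of tamper, puck_a, puck_b below 0.02 m/s); the robot touches nothing.
It fails at once if a bystander (salt jar, dishes, tongs, oil bottle, pepper mill) is moved more than 25 mm or the salt jar, dishes, oil bottle or pepper mill is tipped over (distance of any of salt_jar, dish_stack, tongs, oil, pepper_mill from where it was at the start of the episode above 0.025 m or angle between any of salt_jar, dish_stack, oil, pepper_mill's own z axis and vertical above 0.5 rad).
It fails at once if the plank is moved more than 40 mm (distance of plank_mid from where it was at the start of the episode above 0.04 m).
It also fails if it takes over 72 s, if anything falls off the work surface, if the arm or the gripper's body presses on something with over 40 N, if the wrist force passes 120 N, or if a joint passes its speed limit or range.

## Robot

A 6-joint arm with a two-finger parallel gripper is mounted at the origin on the work surface. World frame = base frame: x ahead of the robot, y to its left, z up, the work surface at z = 0. Lengths are in mm, angles in rad, forces in N, time in s.
With the tool pointing down it reaches from about 375 to 750 mm from the base axis. Payload 9 kg.
Tool frame: the origin (TCP) lies at the very end of the fingers, on their centre line; the grasp point (between the pads) lies 19 mm behind it (bot.grip_point_offset is the z of the grasp point in the tool frame, in mm); z points along the fingers, y is the line along which they close (so a half turn about z gives the same grasp; the last joint's range is limited). The gripper opens to 85 mm and grips with 20 to 120 N. Pads are 22 mm wide; open, the fingers measure 114 mm over their backs; the gripper's body (76 mm by 85 mm) begins 54 mm behind the grasp point. The pads swing forward as they close: fully open they stand 13 mm farther back than shut.
Start: joints at [-1.513, 0.104, 0.097, 1.564, 0, 1.353], TCP at [163.399, -577.354, 231.331] pointing down, gripper open.
Joint ranges: [-2.99, 2.99], [-0.84, 1.86], [-1.1, 1.16], [-1.84, 2.11], [-1.51, 1.56], [-3.14, 3.14]. Speed limits (rad/s): [2.22, 2.22, 2.57, 3.14, 3.14, 3.14].

## Interface

Orientations are given as a 3x3 rotation matrix whose columns are the frame's x, y, z axes.
In Python, from rig import bot gives the robot as it stands.
- The arm moves only by the shell command python3 -m creep 'ROWS'. ROWS is a JSON object of lists of equal length, an entry for each row: "dr": the turn, a rotation vector about the tool's x, y, z in degrees, a list of three; "dp": the shift along the tool's x, y, z in mm, a list of three; "claw": the finger opening in mm, from 0 to 85.4. In form: {"dr": [[wx, wy, wz], ...], "dp": [[dx, dy, dz], ...], "claw": [claw, ...]}. A call has 1 to 8 rows; each row shifts and turns the commanded pose from where the row before left it, along the tool's axes as they then stand; what a row does not reach is not made up. A row lasts 1/10 s, in which the tool goes at most 50 mm and 8.59 degrees, less where a joint would pass 70% of its speed; a pose out of reach is approached as far as the arm can. A call is refused whole if a number of a shift passes 50 or a number of a turn 8.59, either way. A call with a gripper value outside its range is refused whole. The fingers move at their own pace and stop on an object; the grip force is fixed at half the most. Time passes only in rows, so rows that do not move let the fingers close. It gives the time, the measured TCP pose, the force, the opening and the grip force at its end, in the units of the state.
- bot.read_state(): the state, without advancing time (a new reading comes with each control period).
- bot.grab_frame(name): name is "scene" or "top" or "wrist"; returns a dict with "img" (480x640x3 uint8, blue, green, red), "z_map" (480x640 float32, mm along the optical axis (not along the pixel's ray), 0 where there is no reading), "intrinsics" (3x3 intrinsics, pixels), "extrinsics" (4x4, takes a point from camera to world coordinates). Camera axes: x right, y down, z forward; pixel columns grow to the right and rows downward; lengths in mm; the calibration is good to about 2 mm. A picture is of the moment at which its call begins.
- bot.finish_job(): hands the job in; it is judged then, once.
The state is a dict: "time": time; "q": joint angles; "dq": joint speeds; "joint_efforts": joint torques, N m; "tcp_pos": TCP position; "ee_rot": TCP orientation; "wrist_force": force on the tool from outside, world axes, zero at the start; "moment": the same for the moment, N m; "width": finger opening in mm; "grasp_force": force on a finger pad.
Only numpy, scipy, OpenCV 4.12 (cv2) and the standard library are available. Lean on these libraries where they do the work, as an engineer would, in place of code of your own. Each camera call takes 0.05 s, during which the arm holds its last target. There are 200 camera calls.

## Working session

There is one attempt and no reset: what is moved stays moved. The work goes in short steps, Python scripts to look and compute and a shell command to move; the robot and the scene stay as the last step left them, time stands still between calls to the robot, and variables do not carry over. Pictures are saved under pics/ and viewed, at most 10 in all, crops included, and the job is handed in when it is done.

```bash
mkdir -p pics; ls
cat > h.py <<'E'
import numpy as np, cv2
from rig import bot
np.set_printoptions(precision=1,suppress=True)
def grab(n,save=None):
    f=bot.grab_frame(n)
    if save: cv2.imwrite(f'pics/{save}.png',f['img'])
    return f
def cloud(f):
    z=f['z_map'].astype(float);K=f['intrinsics'];E=f['extrinsics']
    v,u=np.mgrid[:480,:640]
    p=np.stack([(u-K[0,2])/K[0,0]*z,(v-K[1,2])/K[1,1]*z,z,np.ones_like(z)],-1)
    w=(p@np.array(E).T)[...,:3]; w[z==0]=np.nan
    return w
E
python3 - <<'E'
from h import *
s=bot.read_state()
print(s['time'],s['tcp_pos'],s['ee_rot'],s['width'],bot.grip_point_offset)
a=grab('top','top0'); b=grab('scene','scene0')
for n,f in (('top',a),('scene',b)):
    np.save(n+'0.npy',cloud(f)); print(f['intrinsics'],f['extrinsics'])
E
```

```text
pics
0.0 [ 163.4 -577.   230.5] [[ 1.   0.3 -0. ]
 [ 0.3 -1.   0. ]
 [ 0.  -0.  -1. ]] 85.36163816618402 -18.700000000000003
[[517.8   0.  319.4]
 [  0.  517.8 241. ]
 [  0.    0.    1. ]] [[   0.    -1.     0.1  412. ]
 [  -1.    -0.    -0.   -70.7]
 [   0.    -0.1   -1.  1410.1]
 [   0.     0.     0.     1. ]]
[[440.2   0.  317.5]
 [  0.  440.2 237.3]
 [  0.    0.    1. ]] [[   0.2    0.8   -0.6 1179. ]
 [   1.    -0.2    0.1 -196.4]
 [  -0.    -0.6   -0.8  920.6]
 [   0.     0.     0.     1. ]]
```

View pics/top0.png

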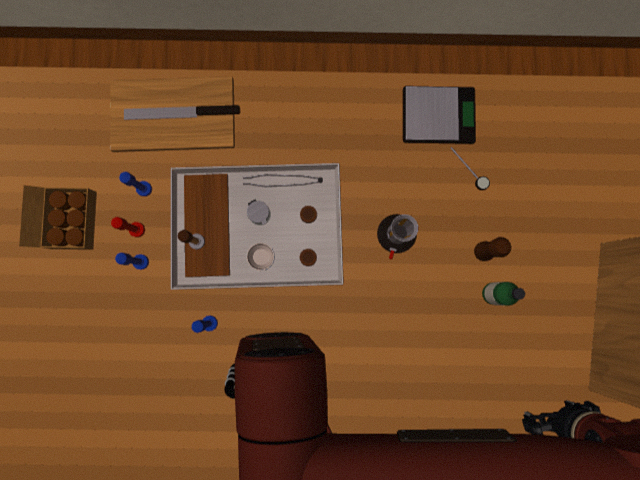

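View pics/scene0.png

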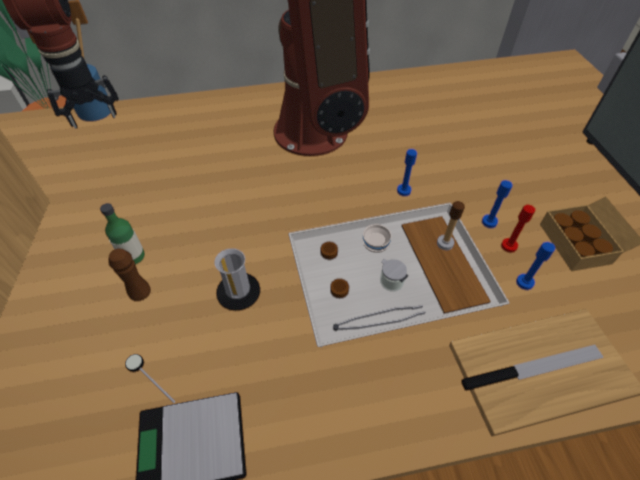

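The top view shows pucks at (308,214) and (308,257), and the magazine mouth at (404,228). The tamper on the plank has its knob at (185,236) and foot at (197,241). The other candidates are blue at (135,184), (132,261) and (204,324), red at (128,227), and six boxed pucks at (66,218). Only the unpainted one with the dark knob stands on the plank, and only two pucks lie on the pan.

Run:
```python
from h import *
np.set_printoptions(precision=4,suppress=True); s=bot.read_state(); print(s['ee_rot'],s['q'])
np.set_printoptions(precision=1,suppress=True)
w=np.load('top0.npy'); img=cv2.imread('pics/top0.png')
cv2.imwrite('pics/crop0.png',cv2.resize(img[155:300,165:435],(800,430),interpolation=cv2.INTER_CUBIC))
def blob(name,u,v,r,z0,z1):
    q=w[v-r:v+r+1,u-r:u+r+1].reshape(-1,3); q=q[(q[:,2]>z0)&(q[:,2]<z1)]
    c,rad=cv2.minEnclosingCircle(q[:,:2].astype(np.float32))
    print(name,len(q),'med',np.median(q,0),'circ',c,rad)
blob('puckA',308,214,13,15,40); blob('puckB',308,257,13,15,40)
blob('lip',404,228,20,122,140); blob('knob',185,236,12,140,185); blob('foot',197,241,12,20,40)
blob('salt',258,212,18,45,75); blob('dish',261,257,18,35,60)
for n,u,v in (('pan',285,230),('plank',210,200),('isl',360,300)): print(n,w[v,u])
m=(w[...,2]>9)&(w[...,2]<22); 
q=w[170:285,180:235].reshape(-1,3);q=q[(q[:,2]>9)&(q[:,2]<20)];print('plank',cv2.minAreaRect(q[:,:2].astype(np.float32)))
w=np.load('scene0.npy')
blob('S puckA',340,288,13,15,40); blob('S puckB',329,250,13,15,40)
blob('S lip',231,262,24,122,140); blob('S knob',456,210,12,155,185);blob('S foot',446,241,12,20,40)
```

```text
[[ 0.9622  0.2723 -0.0001]
 [ 0.2723 -0.9622  0.0011]
 [ 0.0002 -0.0011 -1.    ]] [-1.5127  0.1046  0.0966  1.5639 -0.      1.3531]
puckA 236 med [625.2 -42.8  26.3] circ (625.3211669921875, -42.96396255493164) 23.60230827331543
puckB 240 med [507.2 -44.7  25.8] circ (507.9181823730469, -44.14482879638672) 23.235363006591797
lip 255 med [ 582.7 -289.4  128.8] circ (578.8082275390625, -284.5959167480469) 34.15913391113281
knob 140 med [545.1 253.8 163.7] circ (545.6648559570312, 255.44297790527344) 14.67802906036377
foot 151 med [541.8 249.   28. ] circ (550.5896606445312, 256.39263916015625) 34.970863342285156
salt 430 med [623.3  88.9  58.9] circ (622.9808349609375, 87.53866577148438) 35.74667739868164
dish 298 med [507.3  82.   41.7] circ (506.645751953125, 81.13247680664062) 36.635738372802734
pan [584.2  20.1   0.1]
plank [661.3 225.4  15.6]
isl [ 396.8 -187.2   -0.9]
plank ((588.8296508789062, 231.97637939453125), (314.5811767578125, 148.7813720703125), 2.0174808502197266)
S puckA 284 med [629.5 -44.   24.2] circ (626.9804077148438, -43.63667678833008) 24.15686798095703
S puckB 236 med [512.8 -45.4  23.8] circ (510.7588195800781, -43.63105010986328) 24.58031463623047
S lip 246 med [ 565.9 -289.   127. ] circ (578.6915893554688, -285.54974365234375) 35.18025588989258
S knob 115 med [550.7 253.4 161.8] circ (548.9400024414062, 255.0447998046875) 15.297074317932129
S foot 153 med [554.3 249.4  27.3] circ (547.425537109375, 254.1341552734375) 21.87923240661621
```

View pics/crop0.png

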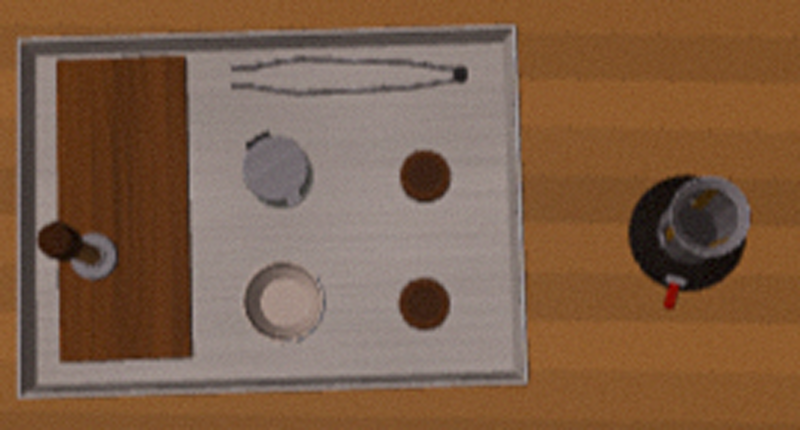

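```bash
python3 -m creep '{"dr":[[0,0,-8.3],[0,0,-8.3],[0,0,-8.3],[0,0,-8.3],[0,0,-8.3],[0,0,-8.3],[0,0,-8.3],[0,0,-8.3]],"dp":[[0,0,-3],[0,0,-3],[0,0,-3],[0,0,-3],[0,0,0],[0,0,0],[0,0,0],[0,0,0]],"claw":[85,85,85,85,85,85,85,85]}'
python3 - <<'E'
from h import *
np.set_printoptions(precision=4,suppress=True); s=bot.read_state(); print(s['tcp_pos'],s['ee_rot'],s['q'],s['wrist_force'])
E
```

```text
time: 0.9
tcp_pos: [163.4, -577.2, 242.9]
ee_rot: [[0.13, 0.992, -0.0], [0.992, -0.13, 0.001], [0.001, -0.0, -1.0]]
wrist_force: [0.0, -0.0, -0.2]
width: 85.1
grasp_force: 0.0
[ 163.3697 -577.159   242.8552] [[ 0.1298  0.9915 -0.0001]
 [ 0.9915 -0.1298  0.0007]
 [ 0.0007 -0.0002 -1.    ]] [-1.5127  0.1076  0.122   1.5859 -0.      0.1882] [ 0.0082 -0.0475 -0.2026]
```

```bash
python3 -m creep '{"dr":[[0,0,-7.45],[0,0,0],[0,0,0],[0,0,0],[0,0,0],[0,0,0],[0,0,0],[0,0,0]],"dp":[[0,0,0],[41,27,0],[41,27,0],[41,27,0],[41,27,0],[41,27,0],[41,27,0],[41,27,0]],"claw":[85,85,85,85,85,85,85,85]}'
python3 -m creep '{"dr":[[0,0,0],[0,0,0],[0,0,0],[0,0,0],[0,0,0],[0,0,0],[0,0,0],[0,0,0]],"dp":[[41,27,0],[41,27,0],[41,27,0],[41,27,0],[41,27,0],[41,20,0],[0,0,0],[0,0,0]],"claw":[85,85,85,85,85,85,85,85]}'
python3 - <<'E'
from h import *
s=bot.read_state(); print(s['tcp_pos'],s['q'])
f=grab('wrist','w1'); w=cloud(f); np.save('w1.npy',w); print(f['extrinsics'])
m=(w[...,2]>17)&(w[...,2]<32)
n,l,st,c=cv2.connectedComponentsWithStats(m.astype(np.uint8))
for i in range(1,n):
    if st[i,4]>300:
        q=w[l==i]; print(c[i],st[i],np.median(q,0),cv2.minEnclosingCircle(q[:,:2].astype(np.float32)))
E
```

```text
time: 1.7
tcp_pos: [354.8, -289.6, 243.1]
ee_rot: [[0.006, 1.0, 0.0], [1.0, -0.006, -0.0], [-0.0, 0.0, -1.0]]
wrist_force: [1.2, 0.2, -0.2]
width: 84.9
grasp_force: 0.0
time: 2.5
tcp_pos: [510.6, -45.5, 242.8]
ee_rot: [[0.003, 1.0, -0.001], [1.0, -0.003, -0.0], [-0.0, -0.001, -1.0]]
wrist_force: [0.4, -1.0, -0.8]
width: 85.0
grasp_force: 0.0
[510.6 -45.5 242.8] [-0.3 -0.2 -0.1  1.6 -0.   1.2]
[[  1.   -0.   -0.  512.1]
 [ -0.   -0.9  -0.3  39. ]
 [ -0.    0.3  -0.9 386.3]
 [  0.    0.    0.    1. ]]
[415.6 175. ] [ 215    0  385  287 8118] [647.3 -32.1  23.3] ((595.4097290039062, 4.581230163574219), 212.805908203125)
[309.7  63.7] [ 282   32   57   63 2481] [506.7  81.9  30.1] ((506.7458190917969, 81.59284973144531), 25.124425888061523)
[427.  199.2] [ 403  176   49   47 1716] [624.  -41.4  25.9] ((625.0209350585938, -42.78861999511719), 23.535968780517578)
[312.2 200.7] [ 290  178   46   46 1649] [507.9 -43.   26.1] ((508.0549621582031, -43.88267135620117), 23.377227783203125)
[367.5 378.4] [347 370  46  26 395] [ 573.7 -262.5   23.2] ((577.9965209960938, -282.5691223144531), 28.490453720092773)
[622.2 419.8] [ 588  398   52   65 1679] [ 900.  -319.    28.1] ((895.8174438476562, -346.5191955566406), 63.001197814941406)
```

View pics/w1.png

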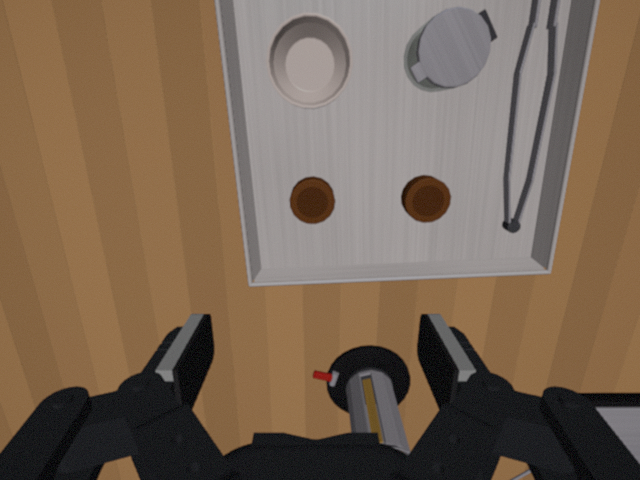

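The wrist view shows the pucks at (312,200) and (427,200), clear of everything else. I'm descending on the nearer one.

```bash
python3 -m creep '{"dr":[[0,0,0],[0,0,0],[0,0,0],[0,0,0],[0,0,0],[0,0,0],[0,0,0],[0,0,0]],"dp":[[1,-1,40],[1,-1,45],[0,0,45],[0,0,45],[0,0,30],[0,0,17],[0,0,10],[0,0,0]],"claw":[85,85,85,85,85,70,60,56]}'
python3 -m creep '{"dr":[[0,0,0],[0,0,0],[0,0,0],[0,0,0],[0,0,0],[0,0,0]],"dp":[[0,0,0],[0,0,0],[0,0,0],[0,0,0],[0,0,0],[0,0,0]],"claw":[50,45,40,40,40,40]}'
python3 - <<'E'
from h import *
f=grab('wrist','w2'); print(bot.read_state()['q'])
E
```

```text
time: 3.35
tcp_pos: [507.6, -45.3, 10.3]
ee_rot: [[0.008, 1.0, -0.002], [1.0, -0.008, 0.0], [0.0, -0.002, -1.0]]
wrist_force: [-0.2, -0.2, 0.4]
width: 56.2
grasp_force: 0.0
time: 3.95
tcp_pos: [509.8, -45.2, 13.1]
ee_rot: [[0.006, 1.0, 0.002], [1.0, -0.006, -0.002], [-0.002, 0.002, -1.0]]
wrist_force: [-2.3, -1.0, 5.2]
width: 44.4
grasp_force: 60.2
[-0.3 -0.1 -0.5  1.2 -0.   1.2]
```

View pics/w2.png

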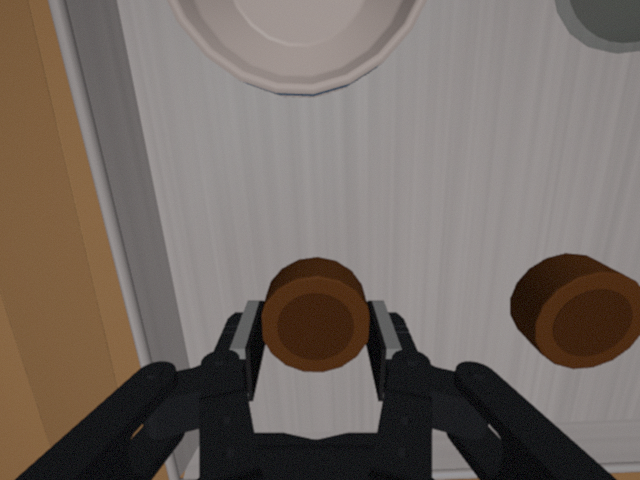

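The puck sits between the pads, centred at (316,325). I'm lifting, carrying it towards the magazine, and checking how it hangs.

```bash
python3 -m creep '{"dr":[[0,0,0],[0,0,0],[0,0,0],[0,0,0],[0,0,0],[0,0,0],[0,0,0],[0,0,0]],"dp":[[0,0,-10],[0,0,-30],[0,0,-45],[0,0,-45],[-20,5,-40],[-35,10,-20],[-35,10,0],[-35,10,0]],"claw":[40,40,40,40,40,40,40,40]}'
python3 -m creep '{"dr":[[0,0,0],[0,0,0],[0,0,0],[0,0,0],[0,0,0],[0,0,0],[0,0,0]],"dp":[[-35,10,0],[-35,10,0],[-30,10,0],[-15,4,0],[0,0,0],[0,0,0],[0,0,0]],"claw":[40,40,40,40,40,40,40]}'
python3 - <<'E'
from h import *
s=bot.read_state();t=s['tcp_pos'];np.set_printoptions(precision=3,suppress=True);print(t,s['ee_rot'],s['width'],s['wrist_force'])
np.set_printoptions(precision=1,suppress=True)
f=grab('wrist','w3'); w=cloud(f); b=f['img'].astype(int)
brown=(b[...,2]>b[...,0]*1.8)&(np.abs(w[...,0]-t[0])<30)&(np.abs(w[...,1]-t[1])<35)&(w[...,2]>t[2]-40)&(w[...,2]<t[2]+40)
q=w[brown]; print('wrist',len(q),np.percentile(q,[1,5,50,95,99],axis=0)-t)
top=q[q[:,2]>np.percentile(q[:,2],95)-5]; print('plane',np.linalg.lstsq(np.c_[top[:,:2]-t[:2],np.ones(len(top))],top[:,2]-t[2],rcond=None)[0])
print(cv2.minEnclosingCircle(top[:,:2].astype(np.float32)))
g=grab('scene','s3'); w=cloud(g); b=g['img'].astype(int)
near=(np.abs(w[...,0]-t[0])<60)&(np.abs(w[...,1]-t[1])<60)&(w[...,2]>t[2]-40)&(w[...,2]<t[2]+60)
v,u=np.where(near); print(u.min(),u.max(),v.min(),v.max())
c=g['img'][max(0,v.min()-20):v.max()+100,max(0,u.min()-30):u.max()+40]; cv2.imwrite('pics/c3.png',cv2.resize(c,(600,int(600*c.shape[0]/c.shape[1]))) if c.shape[0]<=c.shape[1] else cv2.resize(c,(int(600*c.shape[1]/c.shape[0]),600)))
E
```

```text
time: 4.8
tcp_pos: [543.9, -171.2, 203.9]
ee_rot: [[0.006, 1.0, 0.003], [1.0, -0.006, -0.002], [-0.002, 0.003, -1.0]]
wrist_force: [0.4, -0.1, -1.1]
width: 43.9
grasp_force: 61.3
time: 5.5
tcp_pos: [576.2, -283.9, 202.0]
ee_rot: [[0.005, 1.0, 0.0], [1.0, -0.005, -0.0], [-0.0, 0.0, -1.0]]
wrist_force: [0.7, -0.8, 0.3]
width: 44.2
grasp_force: 61.3
[ 576.209 -283.913  201.981] [[ 0.005  1.     0.   ]
 [ 1.    -0.005 -0.   ]
 [-0.     0.    -1.   ]] 44.17360905642974 [ 0.734 -0.755  0.305]
wrist 10120 [[-21.  -19.5  -5.5]
 [-18.  -15.8  -0.2]
 [  1.    6.2  12.7]
 [ 19.8  23.6  13.8]
 [ 22.9  24.5  20. ]]
plane [-0. -0. 13.]
((577.9765625, -284.3353271484375), 25.66451644897461)
215 236 222 251
```

View pics/c3.png

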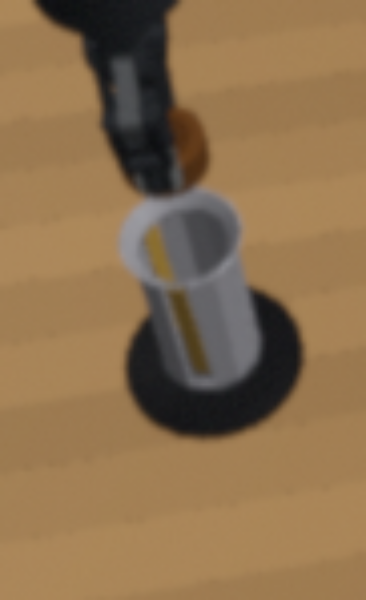

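```bash
python3 -m creep '{"dr":[[0,0,0],[0,0,0],[0,0,0],[0,0,0],[0,0,0],[0,0,0],[0,0,0],[0,0,0]],"dp":[[-2,2.5,10],[0,0,20],[0,0,20],[0,0,10],[0,0,7],[0,0,0],[0,0,0],[0,0,0]],"claw":[40,40,40,40,40,40,40,40]}'
```

```text
time: 6.4
tcp_pos: [579.2, -287.2, 135.4]
ee_rot: [[0.006, 1.0, 0.001], [1.0, -0.006, -0.001], [-0.001, 0.001, -1.0]]
wrist_force: [-0.1, 0.2, -0.8]
width: 44.4
grasp_force: 61.3
```

```bash
python3 -m creep '{"dr":[[0,0,0],[0,0,0],[0,0,0],[0,0,0]],"dp":[[1,-0.5,2],[0,0,2],[0,0,0],[0,0,0]],"claw":[40,40,40,40]}'
python3 - <<'E'
from h import *
s=bot.read_state();t=s['tcp_pos']
for n in ('scene','top'):
    w=cloud(grab(n,n+'4'))
    q=w[np.isfinite(w[...,0])&(np.hypot(w[...,0]-579,w[...,1]+285)<45)]
    q1=q[(q[:,2]>112)&(q[:,2]<134)];print(n,len(q1),cv2.minEnclosingCircle(q1[:,:2].astype(np.float32)))
f=grab('wrist','w4'); w=cloud(f); b=f['img'].astype(int)
br=(b[...,2]>b[...,0]*1.8)&(np.abs(w[...,2]-t[2]-13)<3)&(np.hypot(w[...,0]-579,w[...,1]+285)<32)
q=w[br];print(cv2.minEnclosingCircle(q[:,:2].astype(np.float32)),q.min(0),q.max(0),t)
E
```

```text
time: 6.8
tcp_pos: [578.2, -285.8, 130.3]
ee_rot: [[0.006, 1.0, -0.0], [1.0, -0.006, -0.0], [-0.0, -0.0, -1.0]]
wrist_force: [-0.6, -0.0, -0.8]
width: 44.4
grasp_force: 61.3
scene 237 ((580.2811889648438, -284.6688537597656), 34.532108306884766)
top 0 ((0.0, 0.0), 0.0)
((579.61083984375, -284.70025634765625), 23.99552345275879) [ 556.9 -306.9  140.3] [ 601.6 -261.   145.9] [ 578.2 -285.8  130.3]
```

View pics/w4.png

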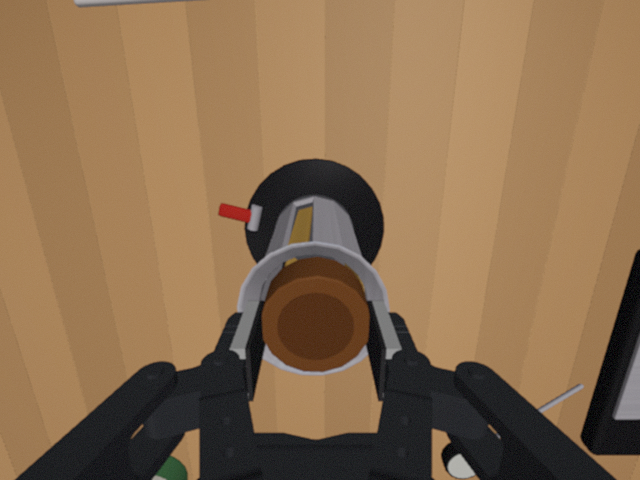

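The wrist view shows the lip ring spanning u 238–387 and the puck u 262–370, so the puck is about 1.5 mm too far in +x. I'll shift it and release.

```bash
python3 -m creep '{"dr":[[0,0,0],[0,0,0],[0,0,0],[0,0,0],[0,0,0],[0,0,0],[0,0,0],[0,0,0]],"dp":[[0,-1.5,0],[0,0,1],[0,0,0],[0,0,0],[0,0,0],[0,0,0],[0,0,0],[0,0,0]],"claw":[40,40,40,65,65,65,65,65]}'
python3 -m creep '{"dr":[[0,0,0],[0,0,0],[0,0,0],[0,0,0],[0,0,0],[0,0,0]],"dp":[[0,0,-15],[0,0,-30],[0,0,-30],[0,0,0],[0,0,0],[0,0,0]],"claw":[65,65,85,85,85,85]}'
python3 - <<'E'
from h import *
s=bot.read_state();t=s['tcp_pos'];print(t)
f=grab('wrist','w5'); w=cloud(f)
m=(np.abs(w[...,2]-130)<3)&(np.hypot(w[...,0]-579,w[...,1]+285)<40)
q=w[m];print('lip',len(q),cv2.minEnclosingCircle(q[:,:2].astype(np.float32)))
b=f['img'].astype(int)
br=(b[...,2]>b[...,0]*1.8)&(w[...,2]>20)&(w[...,2]<125)&(np.hypot(w[...,0]-579,w[...,1]+285)<26)
q=w[br];print('puck',len(q),q.min(0),np.median(q,0),q.max(0))
g=w[(np.hypot(w[...,0]-579,w[...,1]+285)<20)];print(np.median(g,0),len(g))
cv2.imwrite('pics/c5.png',cv2.resize(f['img'][200:480,180:460],(500,500)))
E
```

```text
time: 7.75
tcp_pos: [576.7, -285.9, 129.3]
ee_rot: [[0.006, 1.0, 0.0], [1.0, -0.006, -0.0], [-0.0, 0.0, -1.0]]
wrist_force: [0.7, 0.2, -0.1]
width: 65.0
grasp_force: 0.0
time: 8.35
tcp_pos: [576.4, -285.7, 203.8]
ee_rot: [[0.006, 1.0, -0.001], [1.0, -0.006, 0.0], [0.0, -0.001, -1.0]]
wrist_force: [-0.1, -0.4, -0.9]
width: 85.0
grasp_force: 0.0
[ 576.4 -285.7  203.8]
lip 2537 ((578.1481323242188, -285.5122375488281), 34.282894134521484)
puck 2468 [ 555.7 -306.9   25. ] [ 577.1 -288.2   84.1] [ 604.2 -259.5  124.4]
[ 578.6 -275.5  283.6] 8381
```

View pics/c5.png

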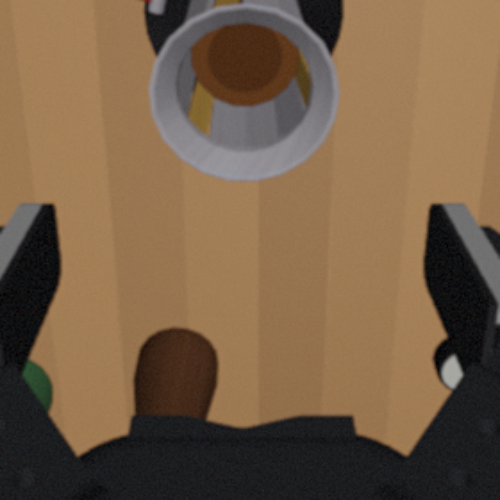

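The first puck lies flat in the bore (crop pixel 245,60). Next is the second puck.

```bash
python3 -m creep '{"dr":[[0,0,0],[0,0,0],[0,0,0],[0,0,0],[0,0,0],[0,0,0],[0,0,0],[0,0,0]],"dp":[[20,4,0],[40,8,0],[40,8,0],[40,8,0],[40,8,0],[40,8,20],[23,5,20],[0,0,20]],"claw":[85,85,85,85,85,85,85,85]}'
python3 -m creep '{"dr":[[0,0,0],[0,0,0],[0,0,0],[0,0,0]],"dp":[[0,0,40],[0,0,25],[0,0,0],[0,0,0]],"claw":[85,85,75,65]}'
python3 - <<'E'
from h import *
s=bot.read_state();t=s['tcp_pos'];print(t)
w=cloud(grab('wrist','w6'))
q=w[(np.abs(w[...,2]-26)<4)&(np.hypot(w[...,0]-625,w[...,1]+43)<28)];print(len(q),cv2.minEnclosingCircle(q[:,:2].astype(np.float32)),np.median(q,0))
E
```

```text
time: 9.2
tcp_pos: [626.9, -38.6, 143.0]
ee_rot: [[0.002, 1.0, -0.001], [1.0, -0.002, 0.001], [0.001, -0.001, -1.0]]
wrist_force: [-0.1, -1.4, -0.1]
width: 84.9
grasp_force: 0.0
time: 9.6
tcp_pos: [626.6, -42.4, 79.4]
ee_rot: [[0.006, 1.0, -0.001], [1.0, -0.006, 0.0], [0.0, -0.001, -1.0]]
wrist_force: [-0.2, -0.1, 0.5]
width: 65.1
grasp_force: 0.0
[626.6 -42.4  79.4]
4529 ((625.7613525390625, -43.114227294921875), 23.797454833984375) [625.5 -41.2  26. ]
```

```bash
python3 -m creep '{"dr":[[0,0,0],[0,0,0],[0,0,0],[0,0,0],[0,0,0],[0,0,0],[0,0,0],[0,0,0]],"dp":[[-0.5,-1,25],[0,0,25],[0,0,17],[0,0,0],[0,0,0],[0,0,0],[0,0,0],[0,0,0]],"claw":[65,65,65,65,50,45,40,40]}'
python3 -m creep '{"dr":[[0,0,0],[0,0,0],[0,0,0],[0,0,0],[0,0,0],[0,0,0],[0,0,0],[0,0,0]],"dp":[[0,0,0],[0,0,-10],[0,0,-30],[0,0,-45],[0,0,-45],[-20,-4,-40],[-40,-8,-20],[-40,-8,0]],"claw":[40,40,40,40,40,40,40,40]}'
python3 -m creep '{"dr":[[0,0,0],[0,0,0],[0,0,0],[0,0,0],[0,0,0],[0,0,0],[0,0,0],[0,0,0]],"dp":[[-40,-8,0],[-40,-8,0],[-40,-8,0],[-22,-4,0],[0,0,0],[0,0,0],[0,0,0],[0,0,0]],"claw":[40,40,40,40,40,40,40,40]}'
python3 - <<'E'
from h import *
s=bot.read_state();t=s['tcp_pos'];print(t,s['width'])
f=grab('wrist','w7'); w=cloud(f); b=f['img'].astype(int)
br=(b[...,2]>b[...,0]*1.8)&(np.abs(w[...,2]-t[2]-13)<4)&(np.hypot(w[...,0]-t[0],w[...,1]-t[1])<32)
q=w[br];print(cv2.minEnclosingCircle(q[:,:2].astype(np.float32)),np.median(q,0)-t)
print(np.linalg.lstsq(np.c_[q[:,:2]-t[:2],np.ones(len(q))],q[:,2]-t[2],rcond=None)[0]*[100,100,1])
E
```

```text
time: 10.45
tcp_pos: [627.5, -44.0, 14.5]
ee_rot: [[0.006, 1.0, 0.003], [1.0, -0.006, -0.001], [-0.001, 0.003, -1.0]]
wrist_force: [-0.3, 0.5, 5.8]
width: 44.1
grasp_force: 60.7
time: 11.25
tcp_pos: [607.1, -144.9, 208.1]
ee_rot: [[0.004, 1.0, 0.007], [1.0, -0.004, -0.003], [-0.003, 0.007, -1.0]]
wrist_force: [1.5, -1.2, -0.8]
width: 43.9
grasp_force: 61.2
time: 12.05
tcp_pos: [577.1, -284.3, 202.7]
ee_rot: [[0.005, 1.0, 0.0], [1.0, -0.005, -0.0], [-0.0, 0.0, -1.0]]
wrist_force: [0.4, 0.9, -0.4]
width: 44.3
grasp_force: 61.2
[ 577.1 -284.3  202.7] 44.271187860753955
((578.2098999023438, -284.35009765625), 24.83926773071289) [ 1.   3.  11.4]
[-0.3 -0.5 11.4]
```

```bash
python3 -m creep '{"dr":[[0,0,0],[0,0,0],[0,0,0],[0,0,0],[0,0,0],[0,0,0],[0,0,0],[0,0,0]],"dp":[[-1,-0.4,10],[0,0,20],[0,0,20],[0,0,12],[0,0,7],[0,0,2],[0,0,0],[0,0,0]],"claw":[40,40,40,40,40,40,40,40]}'
python3 - <<'E'
from h import *
s=bot.read_state();t=s['tcp_pos']
f=grab('wrist','w8');w=cloud(f);b=f['img'].astype(int)
br=(b[...,2]>b[...,0]*1.8)&(np.abs(w[...,2]-t[2]-12)<3)&(np.hypot(w[...,0]-579,w[...,1]+285)<32)
q=w[br];print('puck',cv2.minEnclosingCircle(q[:,:2].astype(np.float32)))
m=(np.abs(w[...,2]-130)<2.5)&(b[...,2]<b[...,0]*1.3)&(b[...,2]>70)&(np.hypot(w[...,0]-578,w[...,1]+285)<36)
q=w[m];print('lip',len(q),cv2.minEnclosingCircle(q[:,:2].astype(np.float32)))
E
```

```text
time: 12.9
tcp_pos: [576.7, -286.7, 132.3]
ee_rot: [[0.006, 1.0, 0.001], [1.0, -0.006, -0.001], [-0.001, 0.001, -1.0]]
wrist_force: [0.5, 0.2, -0.3]
width: 43.9
grasp_force: 61.2
puck ((577.9579467773438, -286.707275390625), 24.815256118774414)
lip 2290 ((577.8839721679688, -285.375), 34.474342346191406)
```

```bash
python3 -m creep '{"dr":[[0,0,0],[0,0,0],[0,0,0],[0,0,0],[0,0,0],[0,0,0],[0,0,0],[0,0,0]],"dp":[[0.8,0,1],[0,0,1],[0,0,0],[0,0,0],[0,0,0],[0,0,0],[0,0,0],[0,0,0]],"claw":[40,40,40,65,65,65,65,65]}'
python3 -m creep '{"dr":[[0,0,0],[0,0,0],[0,0,0],[0,0,0],[0,0,0],[0,0,0]],"dp":[[0,0,-15],[0,0,-30],[0,0,-30],[0,0,0],[0,0,0],[0,0,0]],"claw":[65,65,85,85,85,85]}'
python3 - <<'E'
from h import *
s=bot.read_state();print(s['tcp_pos'])
f=grab('wrist','w9'); w=cloud(f);b=f['img'].astype(int)
br=(b[...,2]>b[...,0]*1.8)&(w[...,2]>60)&(w[...,2]<125)&(np.hypot(w[...,0]-578,w[...,1]+285)<26)
q=w[br];print('puck',len(q),np.median(q,0)); h=np.histogram(q[:,2],np.arange(60,126,5));print(h)
p=q[q[:,2]>np.median(q[:,2])-3]; 
# bore wall centre
m=(np.abs(w[...,2]-130)<2.5)&(np.hypot(w[...,0]-578,w[...,1]+285)<36)
print('lip',cv2.minEnclosingCircle(w[m][:,:2].astype(np.float32)))
cv2.imwrite('pics/c9.png',cv2.resize(f['img'][180:340,240:400],(480,480)))
E
```

```text
time: 13.75
tcp_pos: [576.3, -285.6, 129.3]
ee_rot: [[0.006, 1.0, 0.0], [1.0, -0.006, -0.0], [-0.0, 0.0, -1.0]]
wrist_force: [0.1, 0.3, -0.8]
width: 64.8
grasp_force: 0.0
time: 14.35
tcp_pos: [576.0, -285.3, 203.8]
ee_rot: [[0.006, 1.0, -0.001], [1.0, -0.006, 0.001], [0.0, -0.001, -1.0]]
wrist_force: [-0.5, 0.2, 0.4]
width: 85.0
grasp_force: 0.0
[ 576.  -285.3  203.8]
puck 2987 [ 576.7 -286.   101.8]
(array([  12,    9,   23,   16,   12,   20,   20,   51, 2774,   31,   15,
          1,    3]), array([ 60,  65,  70,  75,  80,  85,  90,  95, 100, 105, 110, 115, 120,
       125]))
lip ((578.1338500976562, -285.3966369628906), 34.173728942871094)
```

View pics/c9.png

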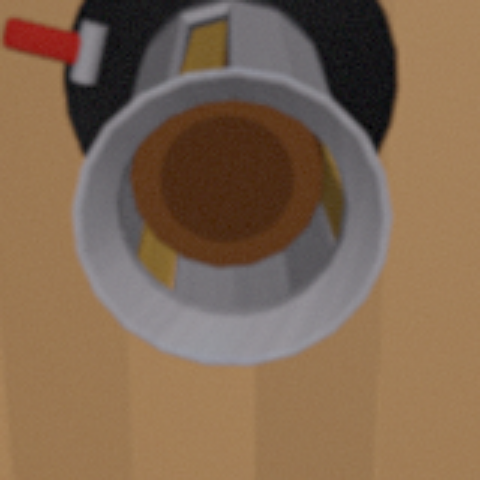

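Both pucks lie flat in the bore; the upper one's top is at z 102 (crop pixel 228,180). Now the tamper.

```bash
python3 -m creep '{"dr":[[0,0,0],[0,0,0],[0,0,0],[0,0,0],[0,0,0],[0,0,0],[0,0,0],[0,0,0]],"dp":[[20,-2,-20],[40,-2,-20],[45,-2,-10],[45,-2,0],[45,-2,0],[45,-2,0],[45,-2,0],[45,-2,0]],"claw":[85,85,85,85,85,85,85,85]}'
python3 -m creep '{"dr":[[0,0,0],[0,0,0],[0,0,0],[0,0,0],[0,0,0],[0,0,0],[0,0,0],[0,0,0]],"dp":[[45,-2,0],[45,-2,0],[45,-2,0],[45,-2,0],[20,-2,0],[0,0,0],[0,0,0],[0,0,0]],"claw":[85,85,85,85,85,85,85,85]}'
cat > look.py <<'E'
from h import *
import sys
s=bot.read_state();t=s['tcp_pos'];print(t,s['wrist_force'],s['width'])
x0,y0,z0=map(float,sys.argv[1:4])  # expected tamper axis and underside z
for n in ('wrist','top','scene'):
    f=grab(n,sys.argv[4]+n);w=cloud(f);r=np.hypot(w[...,0]-x0,w[...,1]-y0);b=f['img'].astype(int)
    for nm,lo,hi,R in (('knobtop',146,153,22),('foottop',10,17,26)):
        q=w[(w[...,2]>z0+lo)&(w[...,2]<z0+hi)&(r<R)]
        if len(q)>15: print(n,nm,len(q),np.median(q,0),cv2.minEnclosingCircle(q[:,:2].astype(np.float32)))
E
python3 look.py 547.5 254.5 14 a
```

```text
time: 15.2
tcp_pos: [561.5, 46.4, 253.3]
ee_rot: [[0.006, 1.0, -0.001], [1.0, -0.006, 0.0], [0.0, -0.001, -1.0]]
wrist_force: [0.9, -1.0, 0.3]
width: 84.7
grasp_force: 0.0
time: 16.0
tcp_pos: [553.5, 243.5, 253.8]
ee_rot: [[0.007, 1.0, -0.001], [1.0, -0.007, -0.001], [-0.001, -0.001, -1.0]]
wrist_force: [1.0, -0.3, -0.7]
width: 85.2
grasp_force: 0.0
[553.5 243.5 253.8] [ 1.  -0.3 -0.7] 85.15739713652616
wrist knobtop 1428 [546.3 257.6 164.6] ((546.1788330078125, 256.3438415527344), 14.838458061218262)
wrist foottop 691 [548.  263.7  28.8] ((546.2197265625, 256.4427795410156), 20.620323181152344)
top knobtop 89 [545.6 255.8 164.3] ((545.6124267578125, 255.4724884033203), 14.962501525878906)
top foottop 76 [539.3 248.6  28.5] ((545.739501953125, 255.0500030517578), 20.76041603088379)
scene knobtop 90 [550.3 254.1 162.6] ((548.6761474609375, 254.42181396484375), 15.654831886291504)
scene foottop 103 [554.8 250.   26.9] ((547.4892578125, 254.14602661132812), 21.23317527770996)
```

```bash
python3 -m creep '{"dr":[[0,0,0],[0,0,0],[0,0,0],[0,0,0],[0,0,0],[0,0,0],[0,0,0],[0,0,0]],"dp":[[6,-4,0],[6,-3,10],[0,0,35],[0,0,40],[0,0,30],[0,0,9],[0,0,0],[0,0,0]],"claw":[85,85,85,85,70,60,50,50]}'
python3 -m creep '{"dr":[[0,0,0],[0,0,0],[0,0,0],[0,0,0],[0,0,0],[0,0,0],[0,0,0]],"dp":[[0,0,0],[0,0,0],[0,0,0],[0,0,0],[0,0,0],[0,0,0],[0,0,0]],"claw":[44,38,32,25,20,20,20]}'
```

```text
time: 16.95
tcp_pos: [547.2, 256.9, 131.9]
ee_rot: [[0.006, 1.0, 0.002], [1.0, -0.006, 0.0], [0.0, 0.002, -1.0]]
wrist_force: [0.4, 0.5, 0.3]
width: 49.8
grasp_force: 0.0
time: 17.65
tcp_pos: [546.7, 256.8, 131.3]
ee_rot: [[0.006, 1.0, 0.001], [1.0, -0.006, 0.0], [0.0, 0.001, -1.0]]
wrist_force: [-2.4, -0.5, 5.3]
width: 28.7
grasp_force: 59.1
```

```bash
python3 -m creep '{"dr":[[0,0,0],[0,0,0],[0,0,0],[0,0,0],[0,0,0],[0,0,0],[0,0,0],[0,0,0]],"dp":[[0,0,-10],[0,0,-30],[0,0,-40],[-20,2,-40],[-35,3,-25],[-40,3,0],[-40,3,0],[-40,2,0]],"claw":[20,20,20,20,20,20,20,20]}'
python3 -m creep '{"dr":[[0,0,0],[0,0,0],[0,0,0],[0,0,0],[0,0,0],[0,0,0],[0,0,0],[0,0,0]],"dp":[[-40,2,0],[-40,2,0],[-40,2,0],[-40,2,0],[-40,2,0],[-40,2,0],[-40,2,0],[-40,2,0]],"claw":[20,20,20,20,20,20,20,20]}'
python3 -m creep '{"dr":[[0,0,0],[0,0,0],[0,0,0],[0,0,0],[0,0,0],[0,0,0],[0,0,0]],"dp":[[-30,1,0],[-15,0,0],[-5,0,0],[0,0,0],[0,0,0],[0,0,0],[0,0,0]],"claw":[20,20,20,20,20,20,20]}'
python3 look.py 578 -285 159 b
```

```text
time: 18.45
tcp_pos: [558.6, 80.1, 276.1]
ee_rot: [[0.006, 1.0, 0.001], [1.0, -0.006, -0.0], [-0.0, 0.001, -1.0]]
wrist_force: [0.8, -0.1, -1.4]
width: 28.5
grasp_force: 59.8
time: 19.25
tcp_pos: [572.4, -240.2, 275.9]
ee_rot: [[0.006, 1.0, 0.0], [1.0, -0.006, -0.0], [-0.0, 0.0, -1.0]]
wrist_force: [0.5, -0.4, -1.6]
width: 28.9
grasp_force: 59.8
time: 19.95
tcp_pos: [573.5, -287.5, 275.7]
ee_rot: [[0.005, 1.0, 0.0], [1.0, -0.005, -0.0], [-0.0, 0.0, -1.0]]
wrist_force: [0.4, 0.4, -1.5]
width: 28.5
grasp_force: 59.7
[ 573.5 -287.5  275.7] [ 0.4  0.4 -1.5] 28.515928430251655
wrist knobtop 4905 [ 575.1 -284.6  309. ] ((578.014404296875, -285.0480651855469), 21.95911979675293)
wrist foottop 1464 [ 573.6 -280.6  173.2] ((573.4083862304688, -287.777587890625), 20.85590934753418)
scene foottop 153 [ 582.2 -286.7  171.6] ((575.420654296875, -288.2137451171875), 21.027732849121094)
```

```bash
python3 -m creep '{"dr":[[0,0,0],[0,0,0],[0,0,0],[0,0,0],[0,0,0],[0,0,0],[0,0,0],[0,0,0]],"dp":[[2.5,4.2,0],[0,0,15],[0,0,15],[0,0,10],[0,0,8],[0,0,4],[0,0,0],[0,0,0]],"claw":[20,20,20,20,20,20,20,20]}'
```

```text
time: 20.9
tcp_pos: [577.7, -286.2, 223.9]
ee_rot: [[0.006, 1.0, 0.001], [1.0, -0.006, -0.001], [-0.001, 0.001, -1.0]]
wrist_force: [0.4, -0.1, -2.2]
width: 28.7
grasp_force: 59.7
```

```bash
python3 -m creep '{"dr":[[0,0,0],[0,0,0],[0,0,0],[0,0,0],[0,0,0],[0,0,0],[0,0,0],[0,0,0]],"dp":[[0.5,0,4],[0,0,4],[0,0,4],[0,0,4],[0,0,4],[0,0,4],[0,0,4],[0,0,4]],"claw":[20,20,20,20,20,20,20,20]}'
python3 -m creep '{"dr":[[0,0,0],[0,0,0],[0,0,0]],"dp":[[0,0,4],[0,0,4],[0,0,3]],"claw":[20,20,20]}'
```

```text
time: 21.7
tcp_pos: [577.6, -285.6, 191.1]
ee_rot: [[0.006, 1.0, 0.0], [1.0, -0.006, -0.0], [-0.0, 0.0, -1.0]]
wrist_force: [1.3, -0.6, 1.6]
width: 28.4
grasp_force: 59.9
time: 22.0
tcp_pos: [577.5, -285.6, 179.9]
ee_rot: [[0.006, 1.0, 0.0], [1.0, -0.006, -0.0], [-0.0, 0.0, -1.0]]
wrist_force: [2.3, -0.3, 2.6]
width: 28.6
grasp_force: 59.9
```

```bash
python3 -m creep '{"dr":[[0,0,0],[0,0,0],[0,0,0],[0,0,0]],"dp":[[0,0,1],[0,0,1],[0,0,1],[0,0,1]],"claw":[20,20,20,20]}'
```

```text
time: 22.4
tcp_pos: [577.5, -285.8, 177.3]
ee_rot: [[0.006, 1.0, 0.0], [1.0, -0.006, -0.001], [-0.001, 0.0, -1.0]]
wrist_force: [-0.5, 0.1, 11.0]
width: 28.4
grasp_force: 61.0
```

```bash
python3 -m creep '{"dr":[[0,0,0],[0,0,0],[0,0,0]],"dp":[[0,0,1],[0,0,1],[0,0,0]],"claw":[20,20,20]}'
```

```text
time: 22.7
tcp_pos: [577.8, -286.2, 177.2]
ee_rot: [[0.006, 1.0, 0.002], [1.0, -0.006, -0.003], [-0.003, 0.002, -1.0]]
wrist_force: [-2.9, 0.8, 16.1]
width: 28.7
grasp_force: 62.0
```

```bash
python3 -m creep '{"dr":[[0,0,0],[0,0,0],[0,0,0],[0,0,0],[0,0,0],[0,0,0],[0,0,0],[0,0,0]],"dp":[[0,0,1],[0,0,0],[0,0,-3],[0,0,-10],[0,0,-20],[0,0,-30],[0,0,-30],[0,0,-12]],"claw":[20,20,20,20,20,20,20,20]}'
python3 -m creep '{"dr":[[0,0,0],[0,0,0],[0,0,0],[0,0,0],[0,0,0],[0,0,0],[0,0,0],[0,0,0]],"dp":[[20,-2,0],[40,-2,0],[40,-2,0],[40,-2,0],[40,-2,0],[40,-2,0],[40,-2,0],[40,-2,0]],"claw":[20,20,20,20,20,20,20,20]}'
python3 -m creep '{"dr":[[0,0,0],[0,0,0],[0,0,0],[0,0,0],[0,0,0],[0,0,0],[0,0,0],[0,0,0]],"dp":[[40,-2,0],[40,-2,0],[40,-2,0],[40,-2,0],[40,-2,0],[30,-2,0],[10,0,0],[0,0,0]],"claw":[20,20,20,20,20,20,20,20]}'
python3 - <<'E'
from h import *
s=bot.read_state();t=s['tcp_pos'];print(t,s['ee_rot'])
f=grab('top','t10');w=cloud(f);b=f['img'].astype(int)
r=np.hypot(w[...,0]-578,w[...,1]+285)
q=w[(r<26)&(w[...,2]>25)&(w[...,2]<120)&(b[...,2]>b[...,0]*1.8)];print('puck top',len(q),np.median(q,0) if len(q) else '')
E
python3 look.py 546 254 110 c
```

```text
time: 23.5
tcp_pos: [577.9, -285.9, 281.3]
ee_rot: [[0.006, 1.0, 0.002], [1.0, -0.006, -0.002], [-0.002, 0.002, -1.0]]
wrist_force: [-0.3, -0.5, -1.4]
width: 28.4
grasp_force: 59.8
time: 24.3
tcp_pos: [562.6, 16.2, 277.3]
ee_rot: [[0.006, 1.0, -0.001], [1.0, -0.006, 0.0], [0.0, -0.001, -1.0]]
wrist_force: [0.1, -0.1, -1.7]
width: 28.8
grasp_force: 59.8
time: 25.1
tcp_pos: [552.3, 255.5, 277.2]
ee_rot: [[0.004, 1.0, -0.002], [1.0, -0.004, -0.001], [-0.001, -0.002, -1.0]]
wrist_force: [0.4, -0.4, -1.5]
width: 28.6
grasp_force: 59.8
[552.3 255.5 277.2] [[ 0.  1. -0.]
 [ 1. -0. -0.]
 [-0. -0. -1.]]
puck top 187 [ 581.8 -288.6   61.5]
[552.6 254.4 277.4] [-0.6 -0.5 -0.8] 28.12054111508525
wrist knobtop 133 [553.  262.1 258.7] ((553.4068603515625, 258.4170227050781), 7.517014503479004)
scene knobtop 23 [561.5 247.4 259.4] ((557.3590698242188, 250.52407836914062), 8.508082389831543)
```

```bash
python3 -m creep '{"dr":[[0,0,0],[0,0,0],[0,0,0],[0,0,0],[0,0,0],[0,0,0],[0,0,0],[0,0,0]],"dp":[[0,-2,20],[0,-2,35],[0,0,35],[0,0,30],[0,0,14],[0,0,6],[0,0,0],[0,0,0]],"claw":[20,20,20,20,20,20,20,20]}'
python3 -m creep '{"dr":[[0,0,0],[0,0,0],[0,0,0],[0,0,0],[0,0,0]],"dp":[[0,0,1],[0,0,1],[0,0,1],[0,0,1],[0,0,0]],"claw":[20,20,20,20,20]}'
```

```text
time: 26.1
tcp_pos: [549.8, 254.6, 140.1]
ee_rot: [[0.006, 1.0, 0.002], [1.0, -0.006, 0.0], [0.0, 0.002, -1.0]]
wrist_force: [1.2, 0.5, -1.2]
width: 28.4
grasp_force: 59.7
time: 26.6
tcp_pos: [548.7, 254.6, 134.1]
ee_rot: [[0.006, 1.0, -0.0], [1.0, -0.006, -0.0], [-0.0, -0.0, -1.0]]
wrist_force: [0.6, 0.4, -1.6]
width: 28.7
grasp_force: 59.7
```

```bash
python3 -m creep '{"dr":[[0,0,0],[0,0,0],[0,0,0],[0,0,0],[0,0,0]],"dp":[[0,0,1],[0,0,1],[0,0,0.5],[0,0,0],[0,0,0]],"claw":[20,20,20,20,20]}'
python3 look.py 548 255 14 d
```

```text
time: 27.1
tcp_pos: [548.8, 254.6, 131.8]
ee_rot: [[0.006, 1.0, -0.0], [1.0, -0.006, -0.0], [-0.0, -0.0, -1.0]]
wrist_force: [0.0, -0.1, -2.4]
width: 28.4
grasp_force: 59.7
[548.8 254.6 131.8] [ 0.  -0.1 -2.4] 28.40862521897704
wrist knobtop 5015 [549.7 257.8 165.1] ((547.8167724609375, 257.08966064453125), 21.26889419555664)
wrist foottop 1451 [548.8 261.5  29.3] ((548.64697265625, 254.26416015625), 20.872541427612305)
top foottop 71 [547.4 247.8  28.3] ((548.2633056640625, 252.6632843017578), 20.716569900512695)
scene knobtop 54 [548.4 246.1 163.1] ((548.77587890625, 247.18484497070312), 18.5664005279541)
scene foottop 107 [557.3 246.8  27.7] ((550.6343383789062, 252.5168914794922), 21.02834701538086)
```

```bash
python3 -m creep '{"dr":[[0,0,0],[0,0,0],[0,0,0],[0,0,0]],"dp":[[0,0,0.7],[0,0,0.7],[0,0,0],[0,0,0]],"claw":[20,20,20,20]}'
```

```text
time: 27.65
tcp_pos: [549.0, 254.8, 131.3]
ee_rot: [[0.006, 1.0, 0.001], [1.0, -0.006, 0.0], [0.0, 0.001, -1.0]]
wrist_force: [-3.0, -0.1, 4.5]
width: 28.4
grasp_force: 60.7
```

Firm contact with the plank: 4.5 N upward, at the original height. Releasing and withdrawing.

```bash
python3 -m creep '{"dr":[[0,0,0],[0,0,0],[0,0,0],[0,0,0],[0,0,0],[0,0,0],[0,0,0],[0,0,0]],"dp":[[0,0,0],[0,0,0],[0,0,0],[0,0,0],[0,0,0],[0,0,0],[0,0,0],[0,0,0]],"claw":[32,40,50,60,75,85,85,85]}'
python3 -m creep '{"dr":[[0,0,0],[0,0,0],[0,0,0],[0,0,0],[0,0,0],[0,0,0],[0,0,0],[0,0,0]],"dp":[[0,0,-10],[0,0,-25],[0,0,-35],[0,0,-35],[0,0,-15],[0,0,0],[0,0,0],[0,0,0]],"claw":[85,85,85,85,85,85,85,85]}'
python3 look.py 549 254.5 14 e
python3 - <<'E'
from h import *
f=grab('scene','s11');w=cloud(f);b=f['img'].astype(int)
f=grab('top','t11');w=cloud(f);b=f['img'].astype(int)
r=np.hypot(w[...,0]-578,w[...,1]+285)
q=w[(r<26)&(w[...,2]>25)&(w[...,2]<120)&(b[...,2]>b[...,0]*1.8)];print('puck',len(q),np.median(q,0),q[:,2].std())
m=cv2.imread('pics/s11.png');cv2.imwrite('pics/fin.png',cv2.resize(m[150:350,180:540],(792,440)))
E
```

```text
time: 28.45
tcp_pos: [548.8, 254.6, 130.4]
ee_rot: [[0.006, 1.0, 0.0], [1.0, -0.006, -0.0], [-0.0, 0.0, -1.0]]
wrist_force: [0.6, -0.1, 0.2]
width: 85.0
grasp_force: 0.0
time: 29.25
tcp_pos: [548.2, 254.5, 248.9]
ee_rot: [[0.006, 1.0, -0.002], [1.0, -0.006, -0.001], [-0.001, -0.002, -1.0]]
wrist_force: [-0.6, 0.6, 0.6]
width: 85.1
grasp_force: 0.0
[548.2 254.5 248.9] [-0.6  0.6  0.6] 85.08537565047817
wrist knobtop 1408 [548.8 255.8 164.6] ((548.8506469726562, 254.3079833984375), 14.885011672973633)
wrist foottop 722 [549.4 261.1  28.8] ((548.637451171875, 254.1797637939453), 20.870710372924805)
top knobtop 86 [549.1 255.5 164.2] ((548.5878295898438, 253.5679168701172), 14.793693542480469)
top foottop 91 [541.8 247.7  28.1] ((548.1868896484375, 252.99021911621094), 21.220590591430664)
scene knobtop 90 [551.2 251.9 162.4] ((551.3533935546875, 252.3084716796875), 15.4183349609375)
scene foottop 103 [556.3 246.6  26.9] ((551.36669921875, 252.2228240966797), 21.636404037475586)
puck 192 [ 582.1 -288.4   60.7] 8.485506694140907
```

View pics/fin.png

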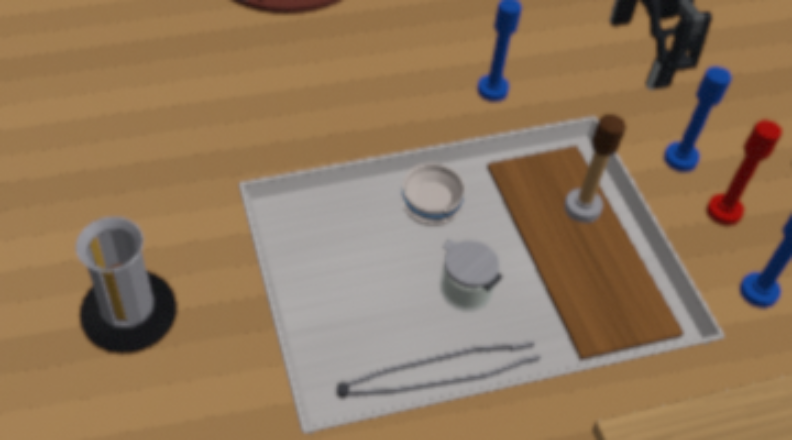

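The final crop shows the tamper standing upright on the plank with its foot at (584,205). The bystanders are undisturbed, and the pucks are home with the top of the upper one at about z 60 mm.

```bash
python3 -c "
from rig import bot
print(bot.finish_job())"
```

```text
the job is handed in; nothing more can be done
None
```

I've handed the job in: both pucks are in the magazine and rammed home with about 18 N, and the tamper stands upright on the plank, released; the hand-in gave no verdict.

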